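# Fill the fittings bin, then press its label holder home behind the lip

### The job

Set up the grey picking bin: tip all four brass fittings out of the aluminium scoop into it and stand the empty scoop upright on the bench again. Then take the wider of the two white label holders out of the rack, push it down behind the steel lip on the front of the bin until it is fully home against the springy strip at the bottom, and finish like that, still holding it pressed fully down so that I can drive the locking screws. Leave the smaller holder and the other things on the bench where they are.

Things in the scene. Friction and masses are not known exactly. Their poses are not given: they have to be found in the camera images.
- bin: Grey open picking bin, fixed, 180 (x) x 150 (y) mm, walls 4 mm; back and sides 81 mm high, front wall 51 mm. Origin: middle of its underside; x from the front to the back, z up. Outside the front wall is a steel label channel: a slot from x = -90 (wall) to -97 mm (lip), 84 mm long in y between end stops 34 mm high. The lip is straight up to z = 34 mm, then flares 3 mm outward to z = 42 mm.
- slot (a point): Middle of the label channel at the height of the top of the straight lip: bin frame (-93.5, 0, 34) mm. Axes as the bin's.
- spring_strip (a joint): Spring strip along the bottom of the label channel; value = m pressed down. 0: free, its top 21 mm above the bin's underside; 0.006: fully down on its hard stop, top at 15 mm. It pushes up with 5.4 N when free, 9 N fully down, so a holder springs up if let go. Home: a holder sits on it and presses it fully down.
- label_holder: The wider white label holder, loose, 50 g: upright plate 4 mm thick (x), 76 mm wide (y), 56 mm high; on top a finger grip 10 mm thick (x), 44 mm wide (y), from 54 to 84 mm above the lower edge. Origin: middle of the lower edge; z up. Starts upright in one slot of the rack, may lean a few degrees. Fully home, its origin is 15 mm above the bin's underside at bin x = -93.5 mm.
- small_holder: The smaller label holder, 50 mm wide x 44 mm high plate with a 10 x 30 mm grip from 42 to 72 mm; stands in the other slot of the rack, 60 mm from the wide one along the rack's x. Not to be used; stays there. Origin: middle of its lower edge.
- rack: Low dark steel rack, fixed, 110 (x) x 96 (y) mm, fins 24 mm high making two upright slots (6 mm wide, 82 mm long in y, floor 3 mm up) at rack x = -30 and +30 mm. Origin: middle of its underside.
- scoop: Aluminium counting scoop, loose, 140 g: floor 3 mm thick, 80 mm wide inside, from x = -35 to 44 mm, back and side walls 32 mm high; at -x a ramp rises at 22 degrees to an open pouring lip at x = -89, z = 24 mm (86 mm wide). Origin: under the floor at z = 0, z up. Starts upright on the bench, lip roughly to the robot's left (+y). Tipped lip down by 75 to 80 degrees it drains.
- scoop_grip (a point): Middle of the scoop's handle, a black bar along the scoop's x behind its back wall: 14 mm wide (y), 18 mm high (27 to 45 mm above the bench), from x = 56 to 122 mm; this point is at scoop (82, 0, 36) mm.
- fitting_0: Brass compression fitting, 19 x 22 x 24 mm, 45 g, loose, one of four alike standing in the scoop. Origin: middle of its hexagon end face.
- fitting_1: Brass compression fitting, 19 x 22 x 24 mm, 45 g, loose, one of four alike standing in the scoop. Origin: middle of its hexagon end face.
- fitting_2: Brass compression fitting, 19 x 22 x 24 mm, 45 g, loose, one of four alike standing in the scoop. Origin: middle of its hexagon end face.
- fitting_3: Brass compression fitting, 19 x 22 x 24 mm, 45 g, loose, one of four alike standing in the scoop. Origin: middle of its hexagon end face.
- screwdriver: Screwdriver lying in front of the bin, 188 mm long, loose. Not part of the job.
- tape_roll: Roll of tape, 103 mm across, 25 mm high, at the right, loose. Not part of the job.

How it is judged:
By the outcome, as a careful person would: the job done as asked, in the order asked, and still so for the second after the job is handed in, while the arm keeps its last pose, push and grip.
It also fails if it takes over 72 s, if anything falls off the work surface, if the arm or the gripper's body presses on something with over 40 N, if the wrist force passes 120 N, or if a joint passes its speed limit or range.

### The arm

A 6-joint arm with a two-finger parallel gripper is mounted at the origin on a cart in front of the work surface, level with it; the furniture and walls round the work are solid. World frame = base frame: x ahead of the robot, y to its left, z up, the work surface at z = 0. Lengths are in m, angles in rad, forces in N, time in s.
With the tool pointing down it reaches from about 0.25 to 0.725 m from the base axis. Payload 4 kg.
Tool frame: the origin (TCP) lies at the centre of the arm's flange, where the gripper is bolted on; the fingertips stand 173 mm ahead of it and the grasp point (between the pads) lies 155 mm ahead of it; z points along the fingers, y is the line along which they close (so a half turn about z gives the same grasp; the last joint's range is limited). The gripper opens to 85 mm and grips with 20 to 120 N. Pads are 22 mm wide; open, the fingers measure 114 mm over their backs; the gripper's body (76 mm by 85 mm) begins 54 mm behind the grasp point. The pads swing forward as they close: fully open they stand 13 mm farther back than shut.
Start: joints at [-1.155, 0.241, 0.005, 1.335, 0, 1.571], TCP at [0.202, -0.457, 0.405] pointing down, gripper open.
Joint ranges: [-2.72, 2.72], [-1.05, 1.87], [-1.09, 1.28], [-1.99, 2.15], [-1.42, 1.44], [-3.14, 3.14]. Speed limits (rad/s): [2.79, 2.79, 3.14, 3.14, 3.14, 3.14].

### API

Orientations are given as a rotation vector (axis times angle).
In Python, from cell import arm, eyes, order gives the robot as it stands. The module is installed in compiled form; this text tells all that it offers.
- The arm moves only by the tool arm_command, never from a script. Its arguments are lists of equal length, an entry for each row: "travel": the shift along the tool's x, y, z in mm, a list of three; "twist": the turn, a rotation vector about the tool's x, y, z in rad, a list of three. In form: {"travel": [[x, y, z], ...], "twist": [[wx, wy, wz], ...]}. A call has 1 to 12 rows; each row is the pose to reach, as a shift and turn from the pose commanded when the call began, along the tool's axes at that moment; what a row does not reach only later rows make up. A row lasts 1/12 s, in which the tool goes at most 41.7 mm and 7.16 degrees, less where a joint would pass 70% of its speed; a pose out of reach is approached as far as the arm can. A call with a gripper value outside its range is refused whole. "hand" is the finger opening in mm, from 0 to 85.4, set as the call begins (left out, the last holds). The fingers move at their own pace and stop on an object; "grip_force" is the grip in N (left out, the last holds). Time passes only in rows, so rows that repeat a pose let the fingers close. It gives the time, the measured TCP pose, the force, the opening and the grip force at its end, in the units of the state.
- arm.sense(): the state, without advancing time (a new reading comes with each control period).
- eyes.capture(name): name is "scene" or "top"; returns the picture (420x560x3 uint8, red, green, blue); there is no depth.
- eyes.get_calibration(name): a dict with "camera_matrix" (3x3 intrinsics, pixels), "k1" (the pictures are not rectified: a ray, as slopes to the right and down, at radius r is drawn at 1 + k1 r^2 times it, then the intrinsics apply), "R" (3x3) and "t" (3): a world point X has camera coordinates R X + t. Camera axes: x right, y down, z forward; pixel columns grow to the right and rows downward; lengths in m; the calibration is good to about 2 mm. A picture is of the moment at which its call begins. get_calibration takes no time and is no camera call.
- order.hand_in(): hands the job in; it is judged then, once.
The state is a dict: "time": time; "joint_positions": joint angles; "dq": joint speeds; "tau": joint torques, N m; "tool_pos": TCP position; "ee_rot": TCP orientation; "force": force on the tool from outside, world axes, zero at the start; "moment": the same for the moment, N m; "gripper_width": opening from 0.0 (shut) to 1.0 (fully open); "grasp_force": force on a finger pad.
Only numpy, scipy, OpenCV 4.12 (cv2) and the standard library are available. Lean on these libraries where they do the work, as an engineer would, in place of code of your own. Each camera call takes 0.05 s, during which the arm holds its last target. There are 200 camera calls.

## Working session

There is one attempt and no reset: what is moved stays moved. The work goes in short steps, Python scripts to look and compute and a tool call to move; the robot and the scene stay as the last step left them, time stands still between calls to the robot, and variables do not carry over. Pictures are saved under pics/ and viewed, at most 10 in all, crops included, and the job is handed in when it is done.

Besides the shell and the picture viewer there is one more tool, called after ">>>" by a JSON object that holds its "api" and its "payload", one argument or row to a line. arm_command: Moves the arm, as the interface text tells. Its arguments: {"type":"object","properties":{"travel":{"type":"array"},"twist":{"type":"array"},"hand":{"type":"number"},"grip_force":{"type":"number"}},"required":["travel","twist"]}

```bash
mkdir -p pics; python3 - <<'E'
from cell import arm, eyes, order
import cv2
s=arm.sense(); print(s)
for n in("scene","top"):
    im=eyes.capture(n); cv2.imwrite(f"pics/{n}0.png",im[:,:,::-1]); c=eyes.get_calibration(n); print(n,c)
E
```

```text
{'time': 0.0, 'joint_positions': array([-1.15495958e+00,  2.41423002e-01,  3.69897112e-03,  1.33517997e+00,
       -2.55460670e-05,  1.57081381e+00]), 'dq': array([-5.53755254e-04,  7.96929703e-05,  4.47515071e-04, -1.27222743e-03,
        9.03433525e-04, -1.61001297e-03]), 'tau': array([ 1.17303785e-03, -3.72315609e+01,  2.52408904e+01,  1.69121136e-02,
        5.54219241e-05, -1.60667912e-05]), 'tool_pos': array([ 0.20186511, -0.45714246,  0.40379792]), 'ee_rot': array([-3.07192420e+00, -6.48047273e-01,  7.22230270e-04]), 'force': array([-0.69701654, -0.10017651, -0.61104318]), 'moment': array([ 0.00208076,  0.03753881, -0.01736944]), 'grasp_force': 0.0, 'gripper_width': 0.9991367507640208}
scene {'camera_matrix': array([[467.22359872,   0.        , 275.81600651],
       [  0.        , 467.22359872, 209.18005887],
       [  0.        ,   0.        ,   1.        ]]), 'k1': -0.009723222558599365, 'R': array([[-0.8526525 , -0.52237407, -0.01044197],
       [-0.40967221,  0.68083001, -0.60715663],
       [ 0.32427209, -0.51341584, -0.79451355]]), 't': array([0.29394087, 0.42510628, 0.59238585])}
top {'camera_matrix': array([[425.14305766,   0.        , 276.62362319],
       [  0.        , 425.14305766, 202.82641719],
       [  0.        ,   0.        ,   1.        ]]), 'k1': -0.03879769005414181, 'R': array([[ 0.00743692, -0.99985953,  0.01502025],
       [-0.99788132, -0.00839141, -0.06451714],
       [ 0.06463412, -0.01450862, -0.99780355]]), 't': array([-0.26952582,  0.51314078,  0.88550004])}
```

View pics/scene0.png

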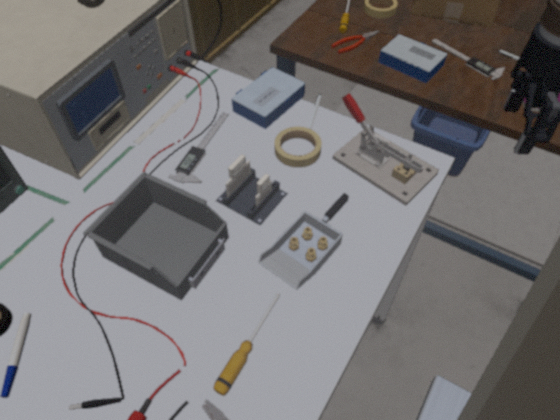

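View pics/top0.png

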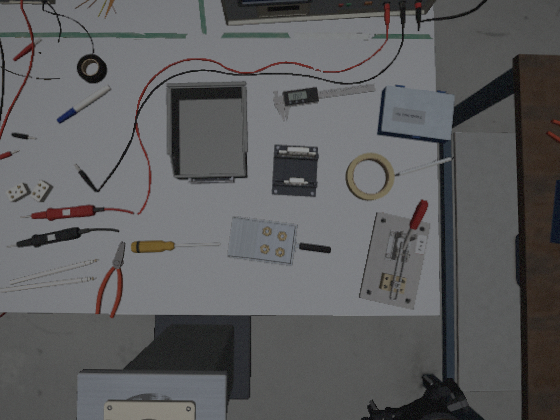

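The scene view shows the bin at the left centre (150,230), the rack with the two holders (250,190), wide one further away, and the scoop with four fittings at (302,245), its handle at (337,207). In the top view the bin is at (207,130), the rack at (296,170), the scoop at (263,241), its handle at (315,249), and the label lip at (212,180).

```bash
cat > h.py <<'E'
import numpy as np, cv2
from scipy.spatial.transform import Rotation as Ro
from scipy.optimize import least_squares
from cell import arm, eyes, order
C={n:eyes.get_calibration(n) for n in("scene","top")}
def proj(n,X):
    c=C[n]; p=np.atleast_2d(X)@c["R"].T+c["t"]; s=p[:,:2]/p[:,2:]
    s=s*(1+c["k1"]*(s**2).sum(1,keepdims=True)); K=c["camera_matrix"]
    return s*[K[0,0],K[1,1]]+K[:2,2]
def ray(n,uv):
    c=C[n]; s=cv2.undistortPoints(np.array([[uv]],float),c["camera_matrix"],np.array([c["k1"],0,0,0.]))[0,0]
    return -c["R"].T@c["t"], c["R"].T@np.r_[s,1]
def onz(n,uv,z):
    o,d=ray(n,uv); return o+d*(z-o[2])/d[2]
def tri(uvt,uvs):
    r=[ray("top",uvt),ray("scene",uvs)]
    A=[np.eye(3)-np.outer(d,d)/(d@d) for o,d in r]
    X=np.linalg.solve(sum(A),sum(a@o for a,(o,d) in zip(A,r)))
    return X,[round(1000*np.linalg.norm(a@(X-o)),1) for a,(o,d) in zip(A,r)]
E
python3 - <<'E'
import cv2
t=cv2.imread("pics/top0.png")[70:275,155:340]; s=cv2.imread("pics/scene0.png")[145:295,85:355]
cv2.imwrite("pics/tc.png",cv2.resize(t[:, :],None,fx=2.9,fy=2.9,interpolation=cv2.INTER_CUBIC))
cv2.imwrite("pics/sc.png",cv2.resize(s,None,fx=2.9,fy=2.9,interpolation=cv2.INTER_CUBIC))
E
```

```text
(no output)
```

View pics/tc.png

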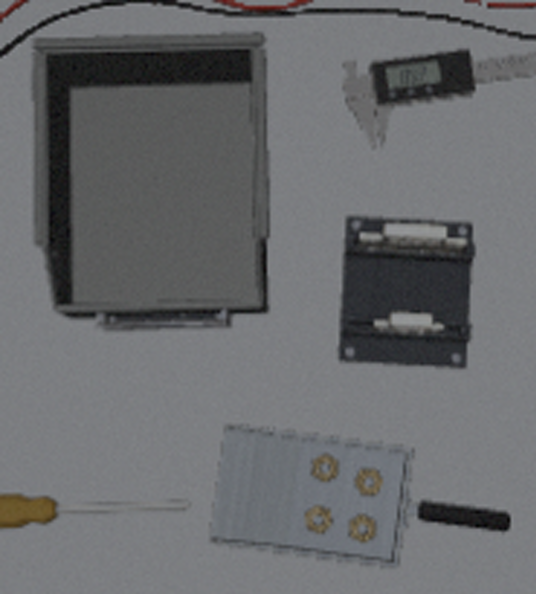

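View pics/sc.png

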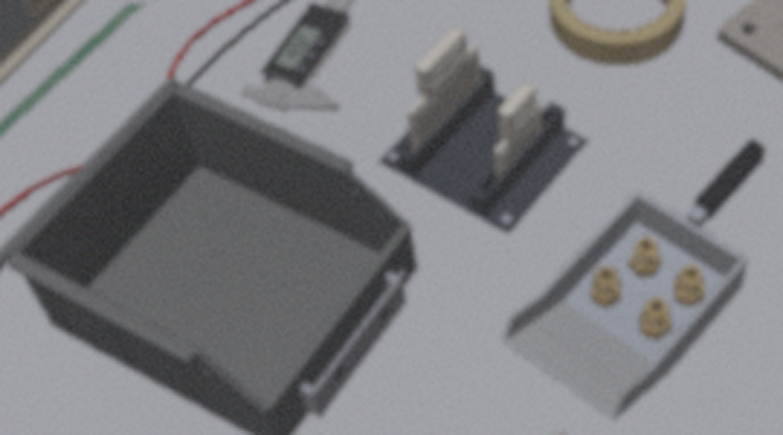

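```bash
python3 - <<'E'
from h import *
np.set_printoptions(precision=1,suppress=True)
T=cv2.imread("pics/top0.png"); S=cv2.imread("pics/scene0.png")
ct=lambda u,v:(155+u/2.9-.33,70+v/2.9-.33); cs=lambda u,v:(85+u/2.9-.33,145+v/2.9-.33)
P=lambda n,uv,z:1000*onz(n,uv,z/1000)
print("bin top");B=[((34,40),(90,75,81)),((265,34),(90,-75,81)),((57,312),(-90,75,51)),((267,309),(-90,-75,51)),((100,327),(-100,42,42)),((229,323),(-100,-42,42))]
for c,b in B: print(b,P("top",ct(*c),b[2]))
print("bin scene")
for c,b in [((15,258),(90,75,81)),((172,85),(90,-75,81)),((410,232),(-90,-75,51)),((308,390),(-95,42,34)),((397,278),(-95,-42,34))]: print(b,P("scene",cs(*c),b[2]))
def blobs(I,n,mask,roi,z,amin=15):
    x0,y0,x1,y1=roi; m=np.zeros_like(mask); m[y0:y1,x0:x1]=mask[y0:y1,x0:x1]
    for c in cv2.findContours(m,cv2.RETR_EXTERNAL,cv2.CHAIN_APPROX_NONE)[0]:
        if cv2.contourArea(c)<amin: continue
        r=cv2.minAreaRect(c); print(n,cv2.contourArea(c),np.array(r[0]),np.array(r[1]),r[2]); print(np.array([P(n,p,z)[:2] for p in cv2.boxPoints(r)]).round(1).tolist(),P(n,r[0],z))
gT=cv2.cvtColor(T,6);gS=cv2.cvtColor(S,6)
print("handle");blobs(T,"top",(gT<70).astype('u1'),(296,235,340,262),45)
blobs(S,"scene",(gS<70).astype('u1'),(318,188,352,224),45)
print("grips",gT[150,285:315],gT[200,260])
blobs(T,"top",(gT>165).astype('u1'),(272,140,322,200),87)
print("scoop corners")
for c,b in [((412,449),(47,-43,32)),((396,564),(47,43,32)),((227,425),(-89,-43,24)),((210,542),(-89,43,24))]: print(b,P("top",ct(*c),b[2]))
for c,b in [((637,198),(47,-43,32)),((742,265),(47,43,32)),((508,333),(-89,-43,24)),((615,415),(-89,43,24))]: print(b,P("scene",cs(*c),b[2]))
E
```

```text
bin top
(90, 75, 81) [750.9 -40.1  81. ]
(90, -75, 81) [ 756.7 -200.9   81. ]
(-90, 75, 51) [564.1 -54.3  51. ]
(-90, -75, 51) [ 567.5 -203.1   51. ]
(-100, 42, 42) [554.6 -83.3  42. ]
(-100, -42, 42) [ 558.3 -175.5   42. ]
bin scene
(90, 75, 81) [741.5 -45.   81. ]
(90, -75, 81) [ 752.8 -195.8   81. ]
(-90, -75, 51) [ 568.7 -195.9   51. ]
(-95, 42, 34) [562.8 -81.6  34. ]
(-95, -42, 34) [ 563.8 -172.3   34. ]
handle
top 165.5 [314.5 247.7] [31.5  6.3] 7.594642639160156
[[419.5, -310.7], [432.4, -312.4], [424.2, -376.7], [411.4, -375.0]] [ 421.9 -343.7   45. ]
scene 135.5 [336.8 205.8] [ 6.1 27. ] 42.273685455322266
[[429.4, -313.5], [422.1, -373.2], [410.4, -368.6], [418.1, -309.4]] [ 420.  -340.7   45. ]
grips [ 93  66 102 137 141 144 144 145 147 146 147 147 146 146 145 144 143 145
 143 144 144 147 145 143  62  46  48  49  83 107] 126
scoop corners
(47, -43, 32) [ 469.4 -307.6   32. ]
(47, 43, 32) [ 386.9 -296.6   32. ]
(-89, -43, 24) [ 485.9 -173.5   24. ]
(-89, 43, 24) [ 401.2 -162.4   24. ]
(47, -43, 32) [ 467.9 -303.9   32. ]
(47, 43, 32) [ 386.5 -292.1   32. ]
(-89, -43, 24) [ 487.4 -179.4   24. ]
(-89, 43, 24) [ 404.  -164.9   24. ]
```

```bash
cat >> h.py <<'E'
def down(yang):  # tool down, y_tool at world angle yang (deg)
    a=np.radians(yang); y=np.array([np.cos(a),np.sin(a),0]); z=np.array([0,0,-1.]); return np.c_[np.cross(y,z),y,z]
def go(pos,R,s=None):
    s=s or arm.sense(); R0=Ro.from_rotvec(s["ee_rot"]).as_matrix()
    print("travel",(1000*R0.T@(np.array(pos)-s["tool_pos"])).round(1).tolist(),"twist",Ro.from_matrix(R0.T@R).as_rotvec().round(4).tolist())
E
python3 - <<'E'
from h import *
np.set_printoptions(precision=1,suppress=True)
go([.4227,-.3294,.28],down(-7.3))
T=cv2.imread("pics/top0.png"); S=cv2.imread("pics/scene0.png")
for n,I,roi,z in(("top",T,(270,138,325,205),87),("scene",S,(215,145,295,230),70)):
    g=cv2.GaussianBlur(cv2.cvtColor(I,6),(3,3),0); x0,y0,x1,y1=roi
    hsv=cv2.cvtColor(I,cv2.COLOR_BGR2HSV); print(n,"bench",I[200,258 if n=='top' else 215],"holder",I[150,297] if n=='top' else I[165,238])
    m=np.zeros_like(g); m[y0:y1,x0:x1]=(g<95)[y0:y1,x0:x1]
    k=cv2.findContours(m,cv2.RETR_EXTERNAL,cv2.CHAIN_APPROX_NONE)[0]; c=max(k,key=cv2.contourArea); r=cv2.minAreaRect(c)
    print("rack",n,r,np.array([1000*onz(n,p,.003)[:2] for p in cv2.boxPoints(r)]).tolist(),1000*onz(n,r[0],.003))
for uv in[(75,165),(170,115)]: print("instr",1000*onz("scene",uv,0))
E
```

```text
travel [253.6, -27.5, 123.9] twist [-0.0017, -0.001, -1.0276]
top bench [128 125 122] holder [147 146 145]
rack top ((295.04156494140625, 170.25228881835938), (45.485416412353516, 50.42224884033203), 3.1798300743103027) [[534.9687060875981, -253.21818744639208], [645.3776316564292, -258.4018065240435], [640.8842107364767, -357.79836411578333], [530.341972629592, -351.7611452011576]] [ 587.6 -305.2    3. ]
scene bench [148 140 141] holder [113 115 117]
rack scene ((252.52005004882812, 194.33865356445312), (54.98023986816406, 45.2583122253418), 28.886581420898438) [[640.6609639284624, -260.54919718722226], [663.9820401763089, -372.37166481993245], [538.3375868456949, -361.64227753078694], [523.8698415716188, -255.36892223949891]] [ 590.  -310.6    3. ]
instr [ 962.3 -184.4    0. ]
instr [ 888.6 -413.5    0. ]
```

>>> {"api": "arm_command", "payload": {
  "travel": [
    [250,-27,120],
    [250,-27,120],
    [250,-27,120],
    [253.5,-27.5,124],
    [253.5,-27.5,124],
    [253.5,-27.5,124],
    [253.5,-27.5,124],
    [253.5,-27.5,124],
    [253.5,-27.5,124],
    [253.5,-27.5,124],
    [253.5,-27.5,124],
    [253.5,-27.5,124]
  ],
  "twist": [
    [0,0,-1.0276],
    [0,0,-1.0276],
    [0,0,-1.0276],
    [0,0,-1.0276],
    [0,0,-1.0276],
    [0,0,-1.0276],
    [0,0,-1.0276],
    [0,0,-1.0276],
    [0,0,-1.0276],
    [0,0,-1.0276],
    [0,0,-1.0276],
    [0,0,-1.0276]
  ],
  "hand": 50,
  "grip_force": 115
}}

```text
time: 1.1
tool_pos: [0.4225, -0.33, 0.2807]
ee_rot: [-2.36, -2.074, 0.0]
force: [-0.5, 0.2, -0.3]
gripper_width: 0.578
grasp_force: 0.0
```

```bash
python3 -c "
from h import *
s=arm.sense();print(s['joint_positions'].round(3),s['tool_pos'],s['gripper_width']);go([.4227,-.3294,.190],down(-7.3))"
```

```text
[-0.663  0.396 -0.112  1.062  0.     1.036] [ 0.42249767 -0.33000663  0.28067083] 0.5783410608541406
travel [0.6, 0.1, 90.7] twist [-0.0001, -0.0001, -0.0013]
```

>>> {"api": "arm_command", "payload": {
  "travel": [
    [0.5,0,35],
    [0.5,0,65],
    [0.5,0,85],
    [0.5,0,90.5],
    [0.5,0,90.5]
  ],
  "twist": [
    [0,0,0],
    [0,0,0],
    [0,0,0],
    [0,0,0],
    [0,0,0]
  ]
}}

```text
time: 1.52
tool_pos: [0.4217, -0.3292, 0.1888]
ee_rot: [-2.357, -2.071, 0.001]
force: [-0.1, -0.2, -0.2]
gripper_width: 0.582
grasp_force: 0.0
```

>>> {"api": "arm_command", "payload": {
  "travel": [
    [0,0,0],
    [0,0,0],
    [0,0,0],
    [0,0,0],
    [0,0,0],
    [0,0,0]
  ],
  "twist": [
    [0,0,0],
    [0,0,0],
    [0,0,0],
    [0,0,0],
    [0,0,0],
    [0,0,0]
  ],
  "hand": 0
}}

```text
time: 2.02
tool_pos: [0.4235, -0.33, 0.1923]
ee_rot: [2.355, 2.073, 0.0]
force: [-0.5, -0.4, 5.1]
gripper_width: 0.14
grasp_force: 112.2
```

>>> {"api": "arm_command", "payload": {
  "travel": [
    [0,0,-3],
    [0,0,-10],
    [0,0,-22],
    [0,0,-40],
    [0,0,-62],
    [0,0,-88],
    [0,0,-114],
    [0,0,-134],
    [0,0,-146],
    [0,0,-150],
    [0,0,-150]
  ],
  "twist": [
    [0,0,0],
    [0,0,0],
    [0,0,0],
    [0,0,0],
    [0,0,0],
    [0,0,0],
    [0,0,0],
    [0,0,0],
    [0,0,0],
    [0,0,0],
    [0,0,0]
  ]
}}

```text
time: 2.93
tool_pos: [0.423, -0.3294, 0.3416]
ee_rot: [2.356, 2.074, 0.001]
force: [0.3, 0.3, -3.8]
gripper_width: 0.143
grasp_force: 112.4
```

```bash
python3 - <<'E'
from h import *
s=arm.sense();print(s['tool_pos'],s['ee_rot'],s['force'],s['moment'],s['gripper_width'],s['grasp_force'])
im=eyes.capture("scene")[:,:,::-1]; im2=eyes.capture("top")[:,:,::-1]
cv2.imwrite("pics/lift.png",np.hstack([cv2.resize(im[60:360,130:530],(400,300)),im2[60:360,100:500]]))
E
```

```text
[ 0.42297055 -0.32944261  0.3416025 ] [2.35639190e+00 2.07384923e+00 5.99538303e-04] [ 0.29663173  0.29234696 -3.76621739] [-0.21209748  0.04880626  0.00607756] 0.14266674676412305 112.3739504814148
```

View pics/lift.png

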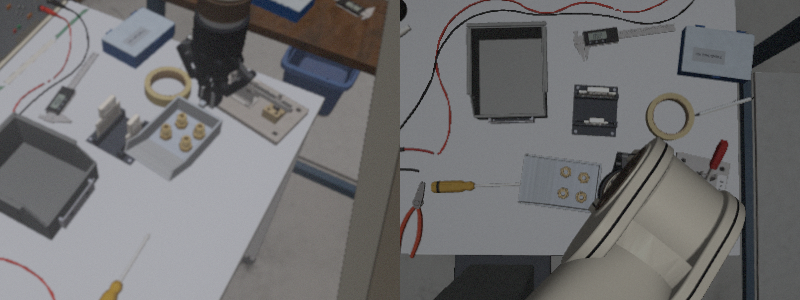

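```bash
cat >> h.py <<'E'
def pour(th,lr,lz,phi=-10.7,gx=76.):
    a=np.radians(phi); R0=down(phi+90); R=R0@Ro.from_rotvec([0,-np.radians(th),0]).as_matrix()
    # scoop axes in tool: x_s = +/-x_tool
    xs=np.array([np.cos(a),np.sin(a),0]); sx=R0.T@xs
    lip=R@(sx*(-89-gx)+np.array([0,0,12.]))+R@np.array([0,0,155.])
    L=np.array([lr*np.cos(a),lr*np.sin(a),lz])
    return L-lip/1000,R
E
python3 - <<'E'
from h import *
go([.57,-.107,.38],down(79.3))
P0=pour(0,.405,.2)
for a in[(30,.635,.11),(45,.65,.1),(60,.665,.085),(78,.68,.07)]:
    p,R=pour(*a); print(a,p.round(3))
E
```

```text
travel [239.0, 118.1, -40.6] twist [-0.0006, -0.0017, -1.5114]
(30, 0.635, 0.11) [ 0.682 -0.129  0.337]
(45, 0.65, 0.1) [ 0.637 -0.12   0.335]
(60, 0.665, 0.085) [ 0.592 -0.112  0.311]
(78, 0.68, 0.07) [ 0.541 -0.102  0.266]
```

>>> {"api": "arm_command", "payload": {
  "travel": [
    [5,2,-20],
    [20,10,-40],
    [40,20,-40],
    [65,32,-40],
    [90,45,-40],
    [115,57,-40],
    [140,69,-40],
    [165,81,-40],
    [185,91,-40],
    [205,101,-40],
    [222,110,-40],
    [232,115,-40]
  ],
  "twist": [
    [0,0,-0.05],
    [0,0,-0.15],
    [0,0,-0.27],
    [0,0,-0.39],
    [0,0,-0.51],
    [0,0,-0.63],
    [0,0,-0.75],
    [0,0,-0.87],
    [0,0,-0.99],
    [0,0,-1.11],
    [0,0,-1.22],
    [0,0,-1.32]
  ]
}}

```text
time: 4.03
tool_pos: [0.5671, -0.1118, 0.378]
ee_rot: [-0.579, -3.085, -0.002]
force: [-0.3, 0.5, -2.5]
gripper_width: 0.141
grasp_force: 112.7
```

```bash
python3 - <<'E'
from h import *
s=arm.sense();print(s['tool_pos'],s['joint_positions'].round(3),s['force'])
p,R=pour(22,.6,.13); print(p); go(p,R)
E
```

```text
[ 0.56714539 -0.11179898  0.37803131] [-1.950e-01  4.090e-01  1.740e-01  1.338e+00  1.000e-03  1.760e-01] [-0.30297927  0.45869999 -2.51048219]
[ 0.67842146 -0.12818907  0.34664979]
travel [-109.8, 25.0, 31.0] twist [-0.0345, -0.3862, -0.182]
```

>>> {"api": "arm_command", "payload": {
  "travel": [
    [-10,2,3],
    [-30,7,8],
    [-55,12,16],
    [-80,18,23],
    [-100,23,28],
    [-110,25,31],
    [-110,25,31]
  ],
  "twist": [
    [-0.003,-0.035,-0.018],
    [-0.01,-0.11,-0.055],
    [-0.018,-0.2,-0.095],
    [-0.025,-0.29,-0.14],
    [-0.032,-0.36,-0.17],
    [-0.0345,-0.386,-0.182],
    [-0.0345,-0.386,-0.182]
  ]
}}

```text
time: 4.62
tool_pos: [0.6781, -0.1311, 0.345]
ee_rot: [0.266, 2.748, -0.053]
force: [0.0, 0.9, -3.1]
gripper_width: 0.14
grasp_force: 112.7
```

```bash
python3 - <<'E'
from h import *
s=arm.sense();print(s['tool_pos'],s['joint_positions'].round(3),s['force'])
for a in[(29,.62,.12),(36,.635,.115),(43,.65,.11),(50,.66,.10),(57,.67,.092),(64,.675,.085),(71,.68,.078),(78,.68,.07),(80,.68,.07)]:
    p,R=pour(*a); go(p,R,s)
im2=eyes.capture("top")[:,:,::-1];im=eyes.capture("scene")[:,:,::-1]
cv2.imwrite("pics/pre.png",np.hstack([im2[30:330,130:400],im[100:400,50:400]]))
E
```

```text
[ 0.67808383 -0.13111537  0.34496   ] [-0.191  0.487  0.163  0.865 -0.002  0.002] [ 0.04669812  0.88101716 -3.0902512 ]
travel [6.4, 2.9, -3.7] twist [-0.0037, -0.1239, -0.0058]
travel [18.1, 2.8, -9.6] twist [-0.004, -0.246, -0.0055]
travel [31.5, 2.7, -12.4] twist [-0.0044, -0.3682, -0.0053]
travel [52.9, 2.6, -9.2] twist [-0.0047, -0.4904, -0.0051]
travel [74.5, 2.5, -4.5] twist [-0.005, -0.6126, -0.0048]
travel [101.0, 2.3, 0.8] twist [-0.0053, -0.7347, -0.0045]
travel [127.7, 2.2, 9.7] twist [-0.0056, -0.8569, -0.0042]
travel [159.0, 2.1, 21.0] twist [-0.0059, -0.9791, -0.0039]
travel [167.0, 2.0, 22.8] twist [-0.006, -1.014, -0.0038]
```

View pics/pre.png

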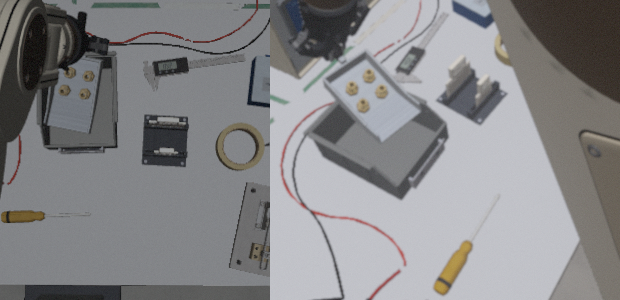

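The scoop hangs level-ish over the bin with all four fittings still in it (top view fittings near (75,80), bin front edge at row 148). Pouring.

>>> {"api": "arm_command", "payload": {
  "travel": [
    [6.5,2.5,-4],
    [18,2.5,-9.5],
    [31.5,2.5,-12.5],
    [53,2.5,-9],
    [74.5,2.5,-4.5],
    [101,2.5,1],
    [127.5,2.5,9.5],
    [159,2,21],
    [167,2,23],
    [167,2,23],
    [167,2,23],
    [167,2,23]
  ],
  "twist": [
    [-0.004,-0.124,-0.005],
    [-0.004,-0.246,-0.005],
    [-0.0045,-0.368,-0.005],
    [-0.005,-0.49,-0.005],
    [-0.005,-0.612,-0.005],
    [-0.005,-0.735,-0.0045],
    [-0.0055,-0.857,-0.004],
    [-0.006,-0.979,-0.004],
    [-0.006,-1.014,-0.004],
    [-0.006,-1.014,-0.004],
    [-0.006,-1.014,-0.004],
    [-0.006,-1.014,-0.004]
  ]
}}

```text
time: 5.72
tool_pos: [0.5333, -0.1009, 0.2629]
ee_rot: [0.163, 1.737, -0.137]
force: [0.3, 0.6, -2.8]
gripper_width: 0.141
grasp_force: 113.1
```

```bash
python3 - <<'E'
from h import *
s=arm.sense();print(s['tool_pos'],s['joint_positions'].round(3),s['force'],s['moment'])
p,R=pour(80,.68,.07); go(p,R,s); p,R=pour(80,.69,.15); go(p,R,s)
im2=eyes.capture("top")[:,:,::-1];im=eyes.capture("scene")[:,:,::-1]
cv2.imwrite("pics/poured.png",np.hstack([im2[30:330,130:400],im[100:400,50:400]]))
E
```

```text
[ 0.533284   -0.10091807  0.26290232] [-0.187  0.462 -0.885 -1.175 -0.    -0.   ] [ 0.25154515  0.64188839 -2.77780651] [ 0.29789462  1.35015819 -0.00545752]
travel [1.1, 0.2, 1.7] twist [-0.0005, 0.0028, 0.0002]
travel [-79.4, 0.1, -2.2] twist [-0.0005, 0.0028, 0.0002]
```

View pics/poured.png

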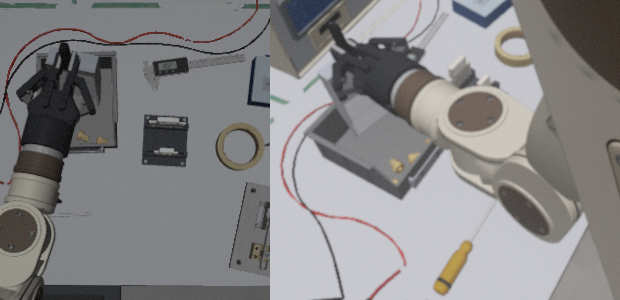

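>>> {"api": "arm_command", "payload": {
  "travel": [
    [-5,0,0],
    [-20,0,0],
    [-30,0,-1],
    [-25,0,-1],
    [-40,0,-1],
    [-55,0,-2],
    [-70,0,-2],
    [-79,0,-2],
    [-79,0,-2],
    [-79,0,-2]
  ],
  "twist": [
    [0,0,0],
    [0,0,0],
    [0,0,0],
    [0,0,0],
    [0,0,0],
    [0,0,0],
    [0,0,0],
    [0,0,0],
    [0,0,0],
    [0,0,0]
  ]
}}

```text
time: 6.65
tool_pos: [0.5462, -0.1033, 0.344]
ee_rot: [0.162, 1.734, -0.138]
force: [-0.8, 0.2, -1.5]
gripper_width: 0.139
grasp_force: 113.2
```

```bash
python3 - <<'E'
from h import *
s=arm.sense();print(s['tool_pos'],s['force'],s['moment'])
p,R=pour(40,.62,.22); go(p,R,s)
im2=eyes.capture("top")[:,:,::-1];im=eyes.capture("scene")[:,:,::-1]
for n,I in(("t",im2),("s",im)):
    cv2.imwrite(f"pics/lifted_{n}.png",I)
    h=cv2.cvtColor(np.ascontiguousarray(I),cv2.COLOR_BGR2HSV)
    m=cv2.inRange(h,(12,85,60),(32,255,255)); k,l,st,ce=cv2.connectedComponentsWithStats(m)
    print(n,[(st[i,4],ce[i].round().tolist()) for i in range(1,k) if st[i,4]>12])
E
```

```text
[ 0.54621469 -0.1033095   0.34404736] [-0.83341667  0.18012769 -1.50281058] [0.25361846 1.25718137 0.012048  ]
travel [-122.3, 0.1, 63.5] twist [-0.0007, 0.7042, 0.0002]
t [(np.int32(34), [109.0, 6.0]), (np.int32(21), [200.0, 160.0]), (np.int32(26), [210.0, 166.0]), (np.int32(13), [230.0, 171.0]), (np.int32(13), [172.0, 244.0])]
s [(np.int32(171), [201.0, 9.0]), (np.int32(163), [234.0, 10.0]), (np.int32(687), [244.0, 23.0]), (np.int32(3524), [344.0, 31.0]), (np.int32(3555), [464.0, 22.0]), (np.int32(14), [214.0, 19.0]), (np.int32(27), [200.0, 27.0]), (np.int32(13), [451.0, 27.0]), (np.int32(19), [348.0, 43.0]), (np.int32(1036), [433.0, 78.0]), (np.int32(31), [388.0, 71.0]), (np.int32(17), [372.0, 76.0]), (np.int32(13), [378.0, 80.0]), (np.int32(35), [191.0, 258.0]), (np.int32(62), [177.0, 266.0]), (np.int32(562), [236.0, 363.0]), (np.int32(137), [221.0, 387.0])]
```

```bash
python3 - <<'E'
from h import *
s=arm.sense()
for th,r,z in[(60,.63,.2),(40,.59,.22),(20,.52,.23),(0,.40,.235)]:
    p,R=pour(th,r,z); print(p.round(3)); go(p,R,s)
E
```

```text
[ 0.558 -0.105  0.426]
travel [-85.1, 0.0, -2.2] twist [-0.0006, 0.3516, 0.0003]
[ 0.598 -0.113  0.454]
travel [-119.3, 0.0, 33.7] twist [-0.0007, 0.7007, 0.0002]
[ 0.607 -0.115  0.443]
travel [-110.4, 0.1, 44.3] twist [-0.0007, 1.0497, 0.0001]
[ 0.555 -0.105  0.402]
travel [-60.6, 0.0, -0.8] twist [-0.0007, 1.3988, -0.0]
```

>>> {"api": "arm_command", "payload": {
  "travel": [
    [-28,0,-1],
    [-57,0,-2],
    [-85,0,-2],
    [-97,0,10],
    [-108,0,22],
    [-119,0,34],
    [-116,0,37],
    [-113,0,41],
    [-110,0,44],
    [-94,0,29],
    [-77,0,14],
    [-61,0,-1]
  ],
  "twist": [
    [0,0.117,0],
    [0,0.234,0],
    [0,0.351,0],
    [0,0.468,0],
    [0,0.584,0],
    [0,0.7,0],
    [0,0.817,0],
    [0,0.933,0],
    [0,1.05,0],
    [0,1.166,0],
    [0,1.282,0],
    [0,1.398,0]
  ]
}}

```text
time: 7.75
tool_pos: [0.5548, -0.1049, 0.4018]
ee_rot: [0.275, 2.931, -0.028]
force: [1.1, 0.1, -2.1]
gripper_width: 0.135
grasp_force: 113.0
```

```bash
python3 - <<'E'
from h import *
s=arm.sense();print(s['tool_pos'],s['joint_positions'].round(3))
go([.423,-.3295,.342],down(-7.3))
E
```

```text
[ 0.5548135  -0.10487588  0.40180706] [-1.870e-01  2.820e-01  4.000e-02  1.131e+00 -1.000e-03  0.000e+00]
travel [97.8, -245.2, 41.5] twist [0.1492, 0.1593, 1.5057]
```

>>> {"api": "arm_command", "payload": {
  "travel": [
    [5,-12,0],
    [13,-32,0],
    [22,-55,0],
    [31,-77,3],
    [40,-100,8],
    [49,-123,13],
    [58,-145,18],
    [67,-168,23],
    [76,-190,28],
    [84,-210,32],
    [91,-228,37],
    [97,-243,41]
  ],
  "twist": [
    [0.01,0.01,0.1],
    [0.02,0.02,0.2],
    [0.03,0.03,0.32],
    [0.044,0.047,0.44],
    [0.055,0.06,0.56],
    [0.067,0.072,0.68],
    [0.08,0.085,0.8],
    [0.09,0.097,0.92],
    [0.103,0.11,1.04],
    [0.115,0.123,1.16],
    [0.127,0.135,1.28],
    [0.138,0.148,1.4]
  ]
}}

```text
time: 8.75
tool_pos: [0.4242, -0.3288, 0.3416]
ee_rot: [2.24, 2.176, 0.004]
force: [0.2, -0.2, -0.6]
gripper_width: 0.138
grasp_force: 113.1
```

```bash
python3 - <<'E'
from h import *
s=arm.sense();print(s['tool_pos'],s['joint_positions'].round(3))
go([.423,-.3295,.25],down(-7.3))
E
```

```text
[ 0.42415305 -0.32883492  0.34157723] [-0.66   0.339 -0.028  1.185  0.     0.94 ]
travel [0.3, -2.5, 91.6] twist [0.0159, 0.0102, 0.0988]
```

>>> {"api": "arm_command", "payload": {
  "travel": [
    [0,-1,8],
    [0,-2.5,28],
    [0,-2.5,55],
    [0,-2.5,80],
    [0,-2.5,91],
    [0,-2.5,91]
  ],
  "twist": [
    [0.008,0.005,0.05],
    [0.016,0.01,0.099],
    [0.016,0.01,0.099],
    [0.016,0.01,0.099],
    [0.016,0.01,0.099],
    [0.016,0.01,0.099]
  ]
}}

```text
time: 9.25
tool_pos: [0.4226, -0.3278, 0.2478]
ee_rot: [-2.347, -2.08, 0.002]
force: [0.0, 0.2, -0.9]
gripper_width: 0.14
grasp_force: 112.9
```

```bash
python3 - <<'E'
from h import *
s=arm.sense();print(s['tool_pos'],s['force'],s['moment'])
go([.423,-.3295,.194],down(-7.3))
im=eyes.capture("scene")[:,:,::-1];im2=eyes.capture("top")[:,:,::-1]
cv2.imwrite("pics/low.png",np.hstack([im2[120:320,170:430],im[130:330,200:460]]).repeat(1,0))
E
```

```text
[ 0.42263872 -0.32777194  0.24779236] [ 0.04692236  0.22967336 -0.92742469] [-0.05848368  0.05189592  0.01696454]
travel [-1.8, 0.8, 53.8] twist [-0.0051, -0.0027, 0.0066]
```

View pics/low.png

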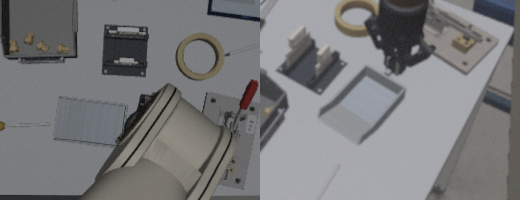

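The top crop shows four fittings in the bin at (12,47),(28,40),(41,46),(62,48), and the scoop is empty. Lowering it.

>>> {"api": "arm_command", "payload": {
  "travel": [
    [-1,0.5,12],
    [-1.5,1,30],
    [-1.5,1,45],
    [-1.5,1,51],
    [-1.5,1,54],
    [-1.5,1,55],
    [-1.5,1,56],
    [-1.5,1,56]
  ],
  "twist": [
    [-0.005,-0.003,0.006],
    [-0.005,-0.003,0.006],
    [-0.005,-0.003,0.006],
    [-0.005,-0.003,0.006],
    [-0.005,-0.003,0.006],
    [-0.005,-0.003,0.006],
    [-0.005,-0.003,0.006],
    [-0.005,-0.003,0.006]
  ]
}}

```text
time: 10.02
tool_pos: [0.4255, -0.3308, 0.1974]
ee_rot: [2.35, 2.069, 0.003]
force: [0.4, -0.4, -1.1]
gripper_width: 0.141
grasp_force: 113.0
```

>>> {"api": "arm_command", "payload": {
  "travel": [
    [0,0,1],
    [0,0,2]
  ],
  "twist": [
    [0,0,0],
    [0,0,0]
  ]
}}

```text
time: 10.18
tool_pos: [0.4253, -0.3307, 0.1952]
ee_rot: [2.35, 2.07, 0.003]
force: [0.4, -0.5, -1.7]
gripper_width: 0.134
grasp_force: 113.0
```

>>> {"api": "arm_command", "payload": {
  "travel": [
    [0,0,1],
    [0,0,1]
  ],
  "twist": [
    [0,0,0],
    [0,0,0]
  ]
}}

```text
time: 10.35
tool_pos: [0.425, -0.3305, 0.1935]
ee_rot: [2.351, 2.071, 0.003]
force: [-0.8, -0.2, -1.2]
gripper_width: 0.14
grasp_force: 113.0
```

>>> {"api": "arm_command", "payload": {
  "travel": [
    [0,0,0.7],
    [0,0,1.5],
    [0,0,1.5]
  ],
  "twist": [
    [0,0,0],
    [0,0,0],
    [0,0,0]
  ]
}}

```text
time: 10.6
tool_pos: [0.4252, -0.3306, 0.1924]
ee_rot: [2.351, 2.07, 0.003]
force: [-0.5, -0.0, 2.1]
gripper_width: 0.138
grasp_force: 113.5
```

>>> {"api": "arm_command", "payload": {
  "travel": [
    [0,0,0.7],
    [0,0,1.5],
    [0,0,1.5]
  ],
  "twist": [
    [0,0,0],
    [0,0,0],
    [0,0,0]
  ]
}}

```text
time: 10.85
tool_pos: [0.4251, -0.3307, 0.1921]
ee_rot: [2.35, 2.07, 0.003]
force: [-3.5, 0.7, 10.4]
gripper_width: 0.141
grasp_force: 114.8
```

On the bench now. Releasing, then rising.

>>> {"api": "arm_command", "payload": {
  "travel": [
    [0,0,-1.5],
    [0,0,-1.5],
    [0,0,-1.5],
    [0,0,-1.5],
    [0,0,-1.5]
  ],
  "twist": [
    [0,0,0],
    [0,0,0],
    [0,0,0],
    [0,0,0],
    [0,0,0]
  ],
  "hand": 45
}}

```text
time: 11.27
tool_pos: [0.425, -0.3304, 0.1917]
ee_rot: [2.351, 2.071, 0.002]
force: [-1.0, -0.2, -0.4]
gripper_width: 0.528
grasp_force: 0.0
```

>>> {"api": "arm_command", "payload": {
  "travel": [
    [0,0,-5],
    [0,0,-20],
    [0,0,-45],
    [0,0,-80],
    [0,0,-115],
    [0,0,-150],
    [0,0,-175],
    [0,0,-180]
  ],
  "twist": [
    [0,0,0],
    [0,0,0],
    [0,0,0],
    [0,0,0],
    [0,0,0],
    [0,0,0],
    [0,0,0],
    [0,0,0]
  ]
}}

```text
time: 11.93
tool_pos: [0.4247, -0.3302, 0.378]
ee_rot: [2.344, 2.064, 0.005]
force: [-0.0, -1.4, 1.0]
gripper_width: 0.525
grasp_force: 0.0
```

```bash
python3 - <<'E'
from h import *
np.set_printoptions(precision=1,suppress=True)
print(arm.sense()['tool_pos'])
t=[];s=[]
for i in range(5): t.append(eyes.capture("top").astype(float)); s.append(eyes.capture("scene").astype(float))
T=np.mean(t,0).astype('u1')[:,:,::-1].copy(); S=np.mean(s,0).astype('u1')[:,:,::-1].copy(); cv2.imwrite("pics/Tavg.png",T);cv2.imwrite("pics/Savg.png",S)
a=cv2.resize(T[135:205,180:330],None,fx=5.3,fy=5.3,interpolation=cv2.INTER_CUBIC); b=cv2.resize(S[150:205,215:290],None,fx=5.3,fy=5.3,interpolation=cv2.INTER_CUBIC); c=cv2.resize(S[215:280,180:240],None,fx=3.4,fy=3.4,interpolation=cv2.INTER_CUBIC)
o=np.zeros((600,800,3),'u1'); o[:a.shape[0],:a.shape[1]]=a; y=372; b=b[:600-y]; o[y:y+b.shape[0],:b.shape[1]]=b; c=c[:600-y]; o[y:y+c.shape[0],420:420+c.shape[1]]=c
cv2.imwrite("pics/detail.png",o)
E
```

```text
[ 0.4 -0.3  0.4]
```

View pics/detail.png

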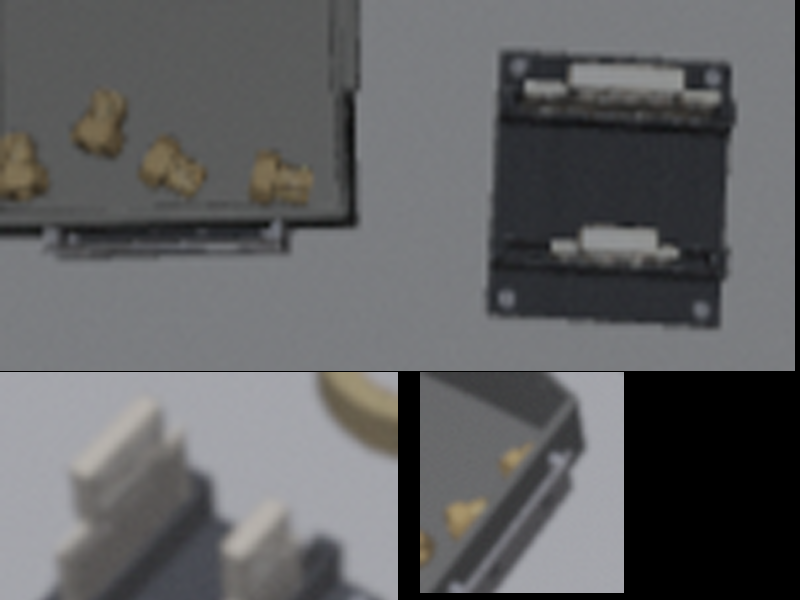

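```bash
python3 - <<'E'
from h import *
np.set_printoptions(precision=1,suppress=True)
t=lambda u,v:(180+u/5.3-.4,135+v/5.3-.4); s1=lambda u,v:(215+u/5.3-.4,150+(v-372)/5.3-.4); s2=lambda u,v:(180+(u-420)/3.4-.35,215+(v-372)/3.4-.35)
P=lambda n,uv,z:1000*onz(n,uv,z/1000)
print("grip top")
for c in[(570,65),(685,71),(685,95),(570,88)]: print(P("top",t(*c),87))
print("small grip"); 
for c in[(583,228),(657,228),(657,250),(583,248)]: print(P("top",t(*c),75))
print("shoulder ends z59",P("top",t(525,88),59),P("top",t(720,97),59))
print("scene grip top near edge ends z87 (+y end, -y end)")
for c in[(73,466),(90,478),(147,396),(164,410)]: print(P("scene",s1(*c),87))
print("stops z34 top",P("top",t(52,238),34),P("top",t(282,230),34)); print("scene",P("scene",s2(563,460),34),P("scene",s2(458,588),34))
print("lip edge z42",P("top",t(58,258),42),P("top",t(290,250),42))
T=cv2.cvtColor(cv2.imread("pics/Tavg.png"),6)
for u in(150,220):
    c=int(t(u,0)[0]); col=T[172:186,c-3:c+4].mean(1); print(c,"rows172..",col); print([round(P("top",(c,r),42)[0]) for r in range(172,186)])
print("scoop")
E
```

```text
grip top
[ 622.3 -284.5   87. ]
[ 620.5 -327.6   87. ]
[ 611.4 -327.7   87. ]
[ 613.6 -284.6   87. ]
small grip
[ 562.4 -290.2   75. ]
[ 562.7 -318.2   75. ]
[ 554.3 -318.3   75. ]
[ 554.8 -290.3   75. ]
shoulder ends z59 [ 618.7 -268.2   59. ] [ 615.9 -343.8   59. ]
scene grip top near edge ends z87 (+y end, -y end)
[ 623.2 -286.6   87. ]
[ 614.8 -285.    87. ]
[ 619.9 -328.4   87. ]
[ 610.8 -325.7   87. ]
stops z34 top [561.7 -82.1  34. ] [ 565.6 -173.    34. ]
scene [ 563.6 -172.4   34. ] [564. -83.  34.]
lip edge z42 [552.9 -86.2  42. ] [ 556.8 -177.    42. ]
207 rows172.. [ 91.   88.   87.   88.7  70.7  41.3  35.1  42.7  60.3  84.4  67.4  91.
 118.7 124.7]
[577, 575, 573, 570, 568, 566, 564, 562, 560, 558, 556, 554, 552, 550]
221 rows172.. [ 91.4  79.3  85.9  91.4  60.6  28.6  43.6  46.6  68.7 108.7  85.9 108.
 124.6 124.4]
[577, 575, 573, 571, 569, 567, 564, 562, 560, 558, 556, 554, 552, 550]
scoop
```

Detail view: wide holder's grip top in the top view is centred near (627,80) of the crop, i.e. world (617,-306) in both cameras; channel end stops at (52,238) and (282,230), i.e. slot centre near (564,-128) in both.

```bash
python3 - <<'E'
from h import *
go([.617,-.3063,.30],down(-2.5))
E
```

```text
travel [47.6, 188.5, 71.7] twist [0.0053, 0.0035, -0.0831]
```

>>> {"api": "arm_command", "payload": {
  "travel": [
    [4,15,0],
    [12,45,0],
    [21,80,10],
    [30,120,25],
    [40,155,45],
    [46,180,62],
    [47.5,188.5,70],
    [47.5,188.5,71.5],
    [47.5,188.5,71.5]
  ],
  "twist": [
    [0.001,0.001,-0.01],
    [0.002,0.002,-0.03],
    [0.003,0.002,-0.05],
    [0.005,0.003,-0.07],
    [0.005,0.003,-0.083],
    [0.005,0.003,-0.083],
    [0.005,0.003,-0.083],
    [0.005,0.003,-0.083],
    [0.005,0.003,-0.083]
  ],
  "hand": 32
}}

```text
time: 13.18
tool_pos: [0.6168, -0.3064, 0.3]
ee_rot: [-2.269, -2.172, 0.002]
force: [-0.1, -0.1, -0.2]
gripper_width: 0.377
grasp_force: 0.0
```

```bash
python3 - <<'E'
from h import *
s=arm.sense(); print(s['tool_pos'],s['gripper_width'])
go([.617,-.3063,.228],down(-2.5))
E
```

```text
[ 0.61680328 -0.30643454  0.29997508] 0.3771918961926496
travel [0.2, 0.3, 72.0] twist [-0.0014, 0.0008, 0.0003]
```

>>> {"api": "arm_command", "payload": {
  "travel": [
    [0,0,10],
    [0,0,30],
    [0,0,52],
    [0,0,67],
    [0,0,72],
    [0,0,72],
    [0,0,72]
  ],
  "twist": [
    [0,0,0],
    [0,0,0],
    [0,0,0],
    [0,0,0],
    [0,0,0],
    [0,0,0],
    [0,0,0]
  ]
}}

```text
time: 13.77
tool_pos: [0.617, -0.3074, 0.2312]
ee_rot: [2.267, 2.168, 0.001]
force: [0.1, 0.3, 0.9]
gripper_width: 0.376
grasp_force: 0.0
```

>>> {"api": "arm_command", "payload": {
  "travel": [
    [0,0,0],
    [0,0,0],
    [0,0,0],
    [0,0,0],
    [0,0,0],
    [0,0,0]
  ],
  "twist": [
    [0,0,0],
    [0,0,0],
    [0,0,0],
    [0,0,0],
    [0,0,0],
    [0,0,0]
  ],
  "hand": 0,
  "grip_force": 80
}}

```text
time: 14.27
tool_pos: [0.618, -0.3072, 0.2321]
ee_rot: [2.265, 2.168, 0.001]
force: [-1.9, -0.7, 5.8]
gripper_width: 0.102
grasp_force: 78.7
```

```bash
python3 - <<'E'
from h import *
s=arm.sense(); print(s['tool_pos'],s['ee_rot'],s['force'],s['moment'],s['gripper_width'],s['grasp_force'])
E
```

```text
[ 0.61798188 -0.30716053  0.23205207] [2.26484234e+00 2.16772783e+00 1.42658415e-03] [-1.86078611 -0.67741092  5.83796895] [-0.04631572  0.34939103  0.03969376] 0.10225832737585985 78.72344970703125
```

>>> {"api": "arm_command", "payload": {
  "travel": [
    [0,0,-4],
    [0,0,-12],
    [0,0,-25],
    [0,0,-42],
    [0,0,-62],
    [0,0,-82],
    [0,0,-98],
    [0,0,-106],
    [0,0,-108],
    [0,0,-108]
  ],
  "twist": [
    [0,0,0],
    [0,0,0],
    [0,0,0],
    [0,0,0],
    [0,0,0],
    [0,0,0],
    [0,0,0],
    [0,0,0],
    [0,0,0],
    [0,0,0]
  ]
}}

```text
time: 15.1
tool_pos: [0.6173, -0.3065, 0.3382]
ee_rot: [2.267, 2.17, 0.001]
force: [0.4, -0.1, -0.7]
gripper_width: 0.103
grasp_force: 78.1
```

```bash
python3 - <<'E'
from h import *
s=arm.sense(); print(s['tool_pos'],s['force'],s['gripper_width'])
go([.564,-.128,.318],down(2.2))
E
```

```text
[ 0.61733587 -0.30651089  0.33822909] [ 0.43320414 -0.14640345 -0.71076831] 0.10279751471104526
travel [176.1, -61.1, 19.6] twist [0.0031, 0.0024, -0.082]
```

>>> {"api": "arm_command", "payload": {
  "travel": [
    [8,-3,0],
    [25,-9,0],
    [50,-17,0],
    [80,-28,2],
    [110,-38,6],
    [140,-48,12],
    [162,-56,17],
    [174,-60.5,19],
    [176,-61,19.5],
    [176,-61,19.5],
    [176,-61,19.5]
  ],
  "twist": [
    [0,0,-0.005],
    [0.001,0,-0.012],
    [0.001,0.001,-0.024],
    [0.002,0.001,-0.037],
    [0.002,0.002,-0.052],
    [0.003,0.002,-0.066],
    [0.003,0.002,-0.076],
    [0.003,0.002,-0.082],
    [0.003,0.002,-0.082],
    [0.003,0.002,-0.082],
    [0.003,0.002,-0.082]
  ]
}}

```text
time: 16.02
tool_pos: [0.5644, -0.1288, 0.3178]
ee_rot: [2.179, 2.263, -0.001]
force: [0.3, 0.2, 0.4]
gripper_width: 0.1
grasp_force: 78.1
```

```bash
python3 - <<'E'
from h import *
s=arm.sense(); print(s['tool_pos'],Ro.from_rotvec(s['ee_rot']).as_matrix().round(3).tolist())
go([.564,-.128,.272],down(2.2))
T=eyes.capture("top")[:,:,::-1].copy();S=eyes.capture("scene")[:,:,::-1].copy(); cv2.imwrite("pics/Th.png",T);cv2.imwrite("pics/Sh.png",S)
a=cv2.resize(T[120:200,170:250],None,fx=5,fy=5,interpolation=2); b=cv2.resize(S[190:270,160:240],None,fx=5,fy=5,interpolation=2); cv2.imwrite("pics/over.png",np.hstack([a,b]))
E
```

```text
[ 0.56442902 -0.12882334  0.31777541] [[-0.038, 0.999, -0.0], [0.999, 0.038, -0.001], [-0.001, -0.0, -1.0]]
travel [0.9, -0.4, 45.8] twist [-0.0003, 0.0007, -0.0008]
```

View pics/over.png

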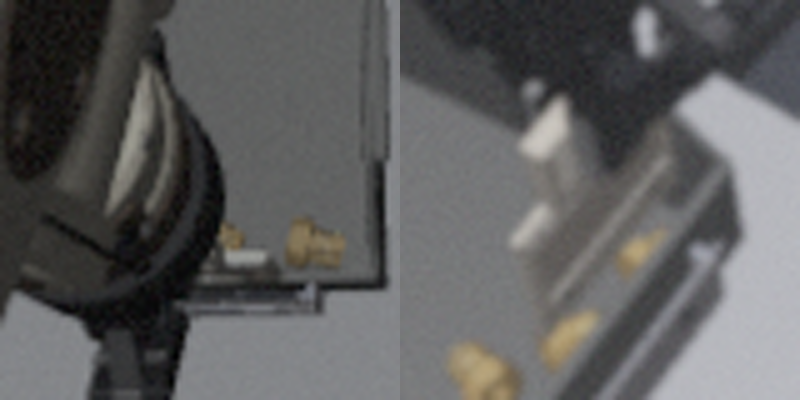

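```bash
python3 - <<'E'
from h import *
np.set_printoptions(precision=1,suppress=True)
zb=.318-.155-.074
print("bottom corners",[1000*onz("scene",(160+(u-400)/5-.4,190+v/5-.4),zb) for u,v in((555,302),(668,160))])
print("shoulder top",[1000*onz("top",(170+u/5-.4,120+v/5-.4),zb+.056) for u,v in((225,250),(268,252),(268,265))])
for x in(.562,.564,.566): print(x,proj("scene",[[x-.0015,-.090,zb],[x+.0015,-.166,zb]]))
E
```

```text
bottom corners [array([ 570.2, -104.3,   89. ]), array([ 572.4, -169.6,   89. ])]
shoulder top [array([ 567.2, -149.3,  145. ]), array([ 566.6, -165.1,  145. ]), array([ 561.8, -165.2,  145. ])]
0.562 [[189.9 259.1]
 [216.2 225.3]]
0.564 [[188.9 258.6]
 [215.3 224.8]]
0.566 [[187.9 258. ]
 [214.3 224.3]]
```

The view shows the holder upright over the front of the bin, right shoulder at (245,257) in the top half, lower edge near (555,300)-(668,160) in the scene half. I check the lower edge numerically.

```bash
python3 - <<'E'
from h import *
np.set_printoptions(precision=1,suppress=True,linewidth=200)
S=cv2.imread("pics/Sh.png").astype(np.float32)
z=np.arange(.076,.150,.002)
for y in(-.100,-.12,-.14,-.155):
    p=proj("scene",np.c_[np.full(len(z),.562-(y+.128)*.038),np.full(len(z),y),z]).astype(np.float32)
    v=cv2.remap(S,p[None,:,0],p[None,:,1],1)[0]; print(y); print(np.c_[z*1000,v,p][:, :].astype(int)[::1].T[[0,1,3]].tolist())
E
```

```text
-0.1
[[76, 78, 80, 82, 84, 86, 88, 90, 92, 94, 96, 98, 100, 102, 104, 106, 108, 110, 112, 114, 116, 118, 120, 122, 124, 126, 128, 130, 132, 134, 136, 138, 140, 142, 144, 146, 148], [114, 109, 110, 113, 118, 118, 116, 114, 110, 106, 105, 101, 97, 97, 101, 110, 120, 124, 120, 110, 99, 93, 91, 89, 89, 89, 88, 88, 89, 92, 96, 103, 110, 121, 134, 148, 160], [147, 155, 163, 170, 176, 176, 172, 162, 145, 128, 115, 106, 102, 102, 105, 114, 124, 128, 126, 117, 106, 98, 94, 93, 93, 95, 94, 95, 96, 100, 103, 109, 116, 125, 139, 153, 167]]
-0.12
[[76, 78, 80, 82, 84, 86, 88, 90, 92, 94, 96, 98, 100, 102, 104, 106, 108, 110, 112, 114, 116, 118, 120, 122, 124, 126, 128, 130, 132, 134, 136, 138, 140, 142, 144, 146, 148], [122, 121, 122, 122, 121, 120, 119, 117, 113, 108, 102, 99, 99, 100, 104, 110, 118, 121, 117, 109, 98, 91, 87, 86, 87, 88, 88, 90, 90, 92, 96, 99, 101, 103, 103, 105, 108], [119, 118, 120, 121, 120, 118, 117, 116, 114, 111, 106, 103, 104, 106, 110, 116, 123, 126, 122, 114, 104, 96, 93, 93, 93, 93, 94, 94, 94, 96, 100, 104, 107, 107, 107, 109, 113]]
-0.14
[[76, 78, 80, 82, 84, 86, 8
[... 295 characters left out ...]
50, 49, 46, 52, 46], [157, 169, 173, 172, 165, 151, 138, 125, 116, 110, 106, 103, 102, 106, 112, 118, 124, 121, 118, 112, 103, 96, 93, 94, 89, 83, 75, 63, 55, 51, 49, 47, 47, 46, 43, 47, 41]]
-0.155
[[76, 78, 80, 82, 84, 86, 88, 90, 92, 94, 96, 98, 100, 102, 104, 106, 108, 110, 112, 114, 116, 118, 120, 122, 124, 126, 128, 130, 132, 134, 136, 138, 140, 142, 144, 146, 148], [119, 120, 121, 118, 113, 106, 97, 91, 88, 88, 88, 89, 90, 95, 103, 114, 124, 127, 120, 105, 97, 93, 89, 88, 88, 88, 84, 75, 67, 60, 51, 51, 52, 51, 47, 49, 51], [119, 118, 118, 116, 110, 102, 95, 91, 90, 89, 91, 95, 96, 100, 107, 120, 129, 131, 125, 110, 102, 98, 96, 95, 95, 92, 89, 80, 69, 60, 51, 50, 48, 46, 45, 47, 49]]
```

>>> {"api": "arm_command", "payload": {
  "travel": [
    [0,0,6],
    [0,0,16],
    [0,0,26],
    [0,0,34],
    [0,0,38],
    [0,0,40],
    [0,0,40]
  ],
  "twist": [
    [0,0,0],
    [0,0,0],
    [0,0,0],
    [0,0,0],
    [0,0,0],
    [0,0,0],
    [0,0,0]
  ]
}}

```text
time: 16.7
tool_pos: [0.5637, -0.128, 0.2768]
ee_rot: [-2.177, -2.262, 0.002]
force: [0.0, 1.0, -0.9]
gripper_width: 0.1
grasp_force: 78.1
```

>>> {"api": "arm_command", "payload": {
  "travel": [
    [0,0,1.5],
    [0,0,3],
    [0,0,4.5],
    [0,0,6],
    [0,0,7.5],
    [0,0,9],
    [0,0,9]
  ],
  "twist": [
    [0,0,0],
    [0,0,0],
    [0,0,0],
    [0,0,0],
    [0,0,0],
    [0,0,0],
    [0,0,0]
  ]
}}

```text
time: 17.28
tool_pos: [0.5639, -0.1281, 0.2684]
ee_rot: [-2.178, -2.263, 0.001]
force: [-0.1, 0.7, -0.8]
gripper_width: 0.105
grasp_force: 78.1
```

>>> {"api": "arm_command", "payload": {
  "travel": [
    [0,0,1.5],
    [0,0,3],
    [0,0,4.5],
    [0,0,6],
    [0,0,6]
  ],
  "twist": [
    [0,0,0],
    [0,0,0],
    [0,0,0],
    [0,0,0],
    [0,0,0]
  ]
}}

```text
time: 17.7
tool_pos: [0.5639, -0.1281, 0.2623]
ee_rot: [-2.178, -2.263, 0.001]
force: [0.6, -0.0, -0.2]
gripper_width: 0.1
grasp_force: 78.1
```

>>> {"api": "arm_command", "payload": {
  "travel": [
    [0,0,1.5],
    [0,0,3],
    [0,0,4.5],
    [0,0,6],
    [0,0,6]
  ],
  "twist": [
    [0,0,0],
    [0,0,0],
    [0,0,0],
    [0,0,0],
    [0,0,0]
  ]
}}

```text
time: 18.12
tool_pos: [0.5639, -0.1281, 0.2564]
ee_rot: [-2.178, -2.263, 0.001]
force: [0.3, 0.5, 0.4]
gripper_width: 0.102
grasp_force: 78.1
```

>>> {"api": "arm_command", "payload": {
  "travel": [
    [0,0,1.5],
    [0,0,3],
    [0,0,4.5],
    [0,0,6],
    [0,0,6]
  ],
  "twist": [
    [0,0,0],
    [0,0,0],
    [0,0,0],
    [0,0,0],
    [0,0,0]
  ]
}}

```text
time: 18.53
tool_pos: [0.5639, -0.1281, 0.2504]
ee_rot: [-2.178, -2.263, 0.001]
force: [-0.3, 0.8, -0.1]
gripper_width: 0.104
grasp_force: 78.1
```

>>> {"api": "arm_command", "payload": {
  "travel": [
    [0,0,1],
    [0,0,2],
    [0,0,3],
    [0,0,3]
  ],
  "twist": [
    [0,0,0],
    [0,0,0],
    [0,0,0],
    [0,0,0]
  ]
}}

```text
time: 18.87
tool_pos: [0.564, -0.128, 0.2485]
ee_rot: [-2.178, -2.264, 0.0]
force: [-2.2, 0.9, 5.7]
gripper_width: 0.1
grasp_force: 79.0
```

>>> {"api": "arm_command", "payload": {
  "travel": [
    [0,0,1],
    [0,0,2],
    [0,0,3],
    [0,0,3]
  ],
  "twist": [
    [0,0,0],
    [0,0,0],
    [0,0,0],
    [0,0,0]
  ]
}}

```text
time: 19.2
tool_pos: [0.564, -0.128, 0.2459]
ee_rot: [2.178, 2.263, 0.0]
force: [-1.2, 0.7, 7.0]
gripper_width: 0.097
grasp_force: 79.2
```

>>> {"api": "arm_command", "payload": {
  "travel": [
    [0,0,1],
    [0,0,2],
    [0,0,3],
    [0,0,3]
  ],
  "twist": [
    [0,0,0],
    [0,0,0],
    [0,0,0],
    [0,0,0]
  ]
}}

```text
time: 19.53
tool_pos: [0.564, -0.128, 0.244]
ee_rot: [2.178, 2.263, 0.001]
force: [-3.4, 1.1, 11.6]
gripper_width: 0.103
grasp_force: 80.0
```

>>> {"api": "arm_command", "payload": {
  "travel": [
    [0,0,0.7],
    [0,0,1.4],
    [0,0,2],
    [0,0,2],
    [0,0,2]
  ],
  "twist": [
    [0,0,0],
    [0,0,0],
    [0,0,0],
    [0,0,0],
    [0,0,0]
  ]
}}

```text
time: 19.95
tool_pos: [0.5639, -0.128, 0.2439]
ee_rot: [2.177, 2.262, 0.002]
force: [-7.9, 1.7, 21.3]
gripper_width: 0.102
grasp_force: 81.6
```

```bash
python3 - <<'E'
from h import *
np.set_printoptions(precision=4,suppress=True,linewidth=200)
s=arm.sense(); print(s['tool_pos'],s['force'],s['gripper_width'])
S=np.mean([eyes.capture("scene").astype(np.float32) for i in range(3)],0)[:,:,::-1]; S=S.astype(np.float32)
z=np.arange(.034,.100,.002)   # ridge on the plate was 20 mm (apparent 109 vs TCP .318) 
for y in(-.100,-.12,-.14,-.155):
    p=proj("scene",np.c_[np.full(len(z),.562-(y+.128)*.038),np.full(len(z),y),z]).astype(np.float32)
    print(y,np.c_[z*1000,cv2.remap(S,p[None,:,0],p[None,:,1],1)[0][:,0]].astype(int).tolist())
h=cv2.cvtColor(S.astype('u1'),cv2.COLOR_BGR2HSV); m=cv2.inRange(h,(12,85,60),(32,255,255)); k,l,st,ce=cv2.connectedComponentsWithStats(m)
print([(int(st[i,4]),ce[i].round().tolist()) for i in range(1,k) if st[i,4]>20 and ce[i][1]>120])
print(arm.sense()['force'],arm.sense()['tool_pos'])
E
```

```text
[ 0.5639 -0.128   0.2439] [-7.9279  1.684  21.2839] 0.10190950035611289
-0.1 [[34, 154], [36, 149], [38, 139], [40, 127], [42, 117], [44, 109], [46, 105], [48, 105], [50, 106], [52, 106], [54, 105], [56, 105], [58, 108], [60, 113], [62, 118], [64, 128], [66, 139], [68, 149], [70, 158], [72, 167], [74, 176], [76, 180], [78, 180], [80, 169], [82, 156], [84, 139], [86, 133], [88, 130], [90, 129], [92, 130], [94, 131], [96, 132], [98, 133]]
-0.12 [[34, 152], [36, 146], [38, 135], [40, 124], [42, 115], [44, 108], [46, 104], [48, 103], [50, 103], [52, 103], [54, 103], [56, 104], [58, 107], [60, 109], [62, 112], [64, 115], [66, 118], [68, 120], [70, 121], [72, 123], [74, 124], [76, 123], [78, 121], [80, 121], [82, 121], [84, 121], [86, 120], [88, 119], [90, 119], [92, 124], [94, 130], [96, 136], [98, 141]]
-0.14 [[34, 151], [36, 145], [38, 136], [40, 124], [42, 113], [44, 105], [46, 99], [48, 93], [50, 86], [52, 79], [54, 72], [56, 70], [58, 66], [60, 63], [62, 63], [64, 61], [66, 60], [68, 61], [70, 62], [72, 61], [74, 61], [76, 61], [78, 61], [80, 61], [82, 60], [84, 59], [86, 62], [88, 64], [90, 68], [92, 70], [94, 71], [96, 71], [98, 70]]
-0.155 [[34, 155], [36, 149], [38, 139], [40, 126], [42, 114], [44, 103], [46, 92], [48, 83], [50, 76], [52, 70], [54, 66], [56, 63], [58, 63], [60, 63], [62, 63], [64, 63], [66, 64], [68, 66], [70, 66], [72, 68], [74, 70], [76, 73], [78, 74], [80, 75], [82, 75], [84, 74], [86, 73], [88, 70], [90, 68], [92, 64], [94, 63], [96, 62], [98, 62]]
[(21, [177.0, 268.0]), (553, [236.0, 363.0]), (136, [221.0, 387.0])]
[-6.6319  1.7985 21.7636] [ 0.5639 -0.128   0.2439]
```

```bash
python3 - <<'E'
from h import *
T=eyes.capture("top")[:,:,::-1].copy(); S=eyes.capture("scene")[:,:,::-1].copy()
for n,A,roi in(("top",T,(222,210,340,275)),("top",T,(270,140,322,200)),("scene",S,(255,185,355,290)),("top",T,(100,235,225,258))):
    x0,y0,x1,y1=roi; o=cv2.imread(f"pics/{n}0.png"); f=lambda I:np.float32(cv2.GaussianBlur(cv2.cvtColor(I,6),(3,3),0)[y0:y1,x0:x1])
    print(n,roi,cv2.phaseCorrelate(f(o),f(A),cv2.createHanningWindow((x1-x0,y1-y0),5)), np.abs(f(o)-f(A)).mean())
g=cv2.cvtColor(T,6); m=np.zeros_like(g); m[235:262,296:340]=g[235:262,296:340]<70
r=cv2.minAreaRect(max(cv2.findContours(m,0,1)[0],key=cv2.contourArea)); print("handle",r,onz("top",r[0],.045))
s=arm.sense(); print(s['tool_pos'],s['force'],s['time'])
E
```

```text
top (222, 210, 340, 275) ((0.5499216874104889, -1.2142608098984695), 0.7838647893181554) 7.3498044
top (270, 140, 322, 200) ((0.024916991717070403, 0.011448890312180993), 0.797742435078562) 8.095512
scene (255, 185, 355, 290) ((-0.542075153922525, -0.579978323199974), 0.3911539736500493) 36.665047
top (100, 235, 225, 258) ((0.5316632826670968, 0.34264921425544514), 0.34804208612442017) 15.182957
handle ((315.3296813964844, 246.27731323242188), (31.521045684814453, 6.27777624130249), 7.594642639160156) [ 0.42474034 -0.34528316  0.045     ]
[ 0.56394083 -0.12803138  0.24388353] [-7.87274483  2.30888671 20.45776507] 20.2
```

```bash
python3 -c "
from cell import order
print(order.hand_in())"
```

```text
the job is handed in; nothing more can be done
None
```

The job is handed in: all four fittings are in the bin, the empty scoop is upright within about 3 mm of where it started, and the wide holder is fully home with the arm still pressing it down at about 21 N; the small holder is unmoved, but the last image check on the screwdriver was inconclusive and I did not check the tape roll.

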